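# Tip the lying saucer up into the drying rack and close the keeper bar

## Task

The white saucer has been left lying flat on the front of the wire drying rack: gently tip it up so that it stands on its edge in the rack's empty front slot, leaning back on the tall tines. Then swing the rack's keeper bar fully shut across it, and leave the blue saucer behind and the other things alone.

Things in the scene. Friction and masses are not known exactly. Their poses are not given: they have to be found in the camera images.
- rack: Steel wire drying rack, 160 mm deep (x), 190 mm wide (y), fixed. Origin on the worktop under the feet of the front row of tall tines; x to the rack's back, y left, z up. Four bent 5 mm wires at y = -58, -22, 22, 58 mm: each runs level from the front bar to x = -27 mm, top at z = 50 mm (the landing), there straight down (low front stubs) to the slot floor and on to the back.
- front_bar (a point): Middle of the top of the rack's front cross bar (6 mm thick, z = 50 mm, rack x = -98 mm), where the landing wires begin. Its legs stand at rack y = -85 and 85 mm; otherwise nothing is in front of or below it. Axes as the rack's.
- slot (a point): Middle of the front slot, on top of its floor wires (z = 14.5 mm), half-way between stubs and front tall tines, 22 mm clear. It is empty. A saucer standing in it settles between the two middle floor wires with its centre at rack y = 0, z = 80 mm, x about -5 to 5 mm, leaning back about 10 degrees. Axes as the rack's.
- tines (a point): Foot of the front row of tall tines (rack x = 0, z = 14.5 mm): one 5 mm tine on each bent wire, leaning back 18 mm over its height, tips 121 mm above the worktop. A second such row stands 45 mm farther back. Axes as the rack's.
- saucer_centre (a point): White saucer, 140 mm across, 9.5 mm thick, 0.15 to 0.31 kg, loose; 5 mm above its foot, z its axis, face up. Foot 84 mm across; underside rises to 6.5 mm at the rim (edge 3 mm). Lies on the landing, rear rim 8 to 22 mm short of the tines (touches at centre rack x = -69 mm), front rim about 50 to 60 mm out over the front bar. Raised by the front rim, its rear rim slides down into the slot.
- keeper (a joint): Angle of the keeper bar about its upright pivot, rad: 0 = shut against its stop, across the slot above the stubs; starts open at 1.5 to 1.9, pointing out of the rack's front at its right side. Turning it clockwise seen from above shuts it. It stays where left (under 0.5 N at the end moves it).
- keeper_grip (a point): Point on the axis of the keeper bar's red end sleeve, 150 mm from the pivot, 100 mm above the worktop. The bar is a level rod 8 mm thick; the sleeve (13 mm thick) spans 146 to 191 mm from the pivot. y runs along the bar away from the pivot, z up.
- keeper_pivot (a point): On the keeper bar's pivot axis at the bar's height (100 mm), at rack x = -27, y = -92 mm; grey collar 15 mm across, reaching 7 mm above this point.
- stood_saucer_centre (a point): Centre of the blue saucer of the same size, loose, that already stands in the slot behind; to be left alone.
- mug: Red mug behind the rack, 82 x 115 x 85 mm, origin under its middle; a bystander.
- dish: Small wooden dish, 93 mm across, 27 mm high, origin under its centre; a bystander.
Mind the look-alikes: they are no part of the job. What is shaped like the part that bears saucer_centre but turquoise is not meant.

How it is judged:
By the outcome, as a careful person would: the job done as asked, in the order asked, and still so for the second after the job is handed in, with the robot touching nothing.
It also fails if it takes over 67 s, if anything falls off the work surface, if the arm or the gripper's body presses on something with over 40 N, if the wrist force passes 120 N, or if a joint passes its speed limit or range.

## Robot

A 6-joint arm with a two-finger parallel gripper is mounted at the origin on a cart in front of the work surface, level with it; the furniture and walls round the work are solid. World frame = base frame: x ahead of the robot, y to its left, z up, the work surface at z = 0. Lengths are in m, angles in rad, forces in N, time in s.
With the tool pointing down it reaches from about 0.35 to 0.925 m from the base axis. Payload 6.4 kg.
Tool frame: the origin (TCP) lies midway between the tips of the shut fingers; the grasp point (between the pads) lies 19 mm behind it; y points along the fingers, x is the direction in which the jaws open and shut, and the axes are right-handed (so a half turn about y gives the same grasp; the last joint's range is limited). The gripper opens to 94 mm and grips with 3 to 60 N. Pads are 16 mm wide; open, the fingers measure 119 mm over their backs; the gripper's body (75 mm by 177 mm) begins 78 mm behind the grasp point.
Start: joints at [-1.409, 0.245, 1.558, -0, 1.339, -0.174], TCP at [0.214, -0.614, 0.205] pointing down, gripper open.
Joint ranges: [-3.13, 3.13], [-1.02, 2.26], [0.13, 2.54], [-0.95, 4.09], [0.21, 2.88], [-2.74, 2.74]. Speed limits (rad/s): [2.57, 2.57, 3.14, 3.14, 3.14, 3.14].

## Interface

Orientations are given as a unit quaternion [x, y, z, w].
In Python, from station import arm gives the robot as it stands. The module is installed in compiled form; this text tells all that it offers.
- The arm moves only by the tool arm_command, never from a script. Its argument "steps" is a list of rows, each an object of numbers: "fingers": the closure in counts, from 0 (fully open) to 255 (shut); "dx", "dy", "dz": the shift along the world's x, y, z in mm; "wx", "wy", "wz": the turn, a rotation vector about the world's x, y, z in degrees. A call has 1 to 8 rows; each row shifts and turns the pose as measured when the row begins; what a row does not reach is not made up. A row lasts 1/12 s, in which the tool goes at most 41.7 mm and 7.16 degrees, less where a joint would pass 70% of its speed; a pose out of reach is approached as far as the arm can. A call is refused whole if a number of a shift passes 41.7 or a number of a turn 7.16, either way. A call with a gripper value outside its range is refused whole. The fingers move at their own pace and stop on an object; "squeeze" is the grip in N (left out, the last holds). Time passes only in rows, so rows that do not move let the fingers close. It gives the time, the measured TCP pose, the force and the opening at its end, in the units of the state.
- arm.sense(): the state, without advancing time (a new reading comes with each control period).
- arm.grab_frame(name): name is "scene" or "side" or "wrist"; returns the picture (480x640x3 uint8, red, green, blue); there is no depth.
- arm.calibration(name): a dict with "vertical_fov" (degrees; the focal length in pixels is half the picture's height over the tangent of half this angle, whatever the lens; pixels are square), "cx", "cy" (the principal point, pixels), "position" and "attitude" of the camera in the world. Camera axes: x right, y down, z forward; pixel columns grow to the right and rows downward; lengths in m; the calibration is good to about 2 mm. The wrist camera is an equidistant fisheye: a pixel r from the principal point sees the ray r / f radians off the axis. A picture is of the moment at which its call begins: read the wrist's pose just before it. calibration takes no time and is no camera call; for the wrist camera it gives the pose at the moment of the call.
- arm.close_job(): hands the job in, once; it reports no verdict.
The state is a dict: "time_s": time; "qpos": joint angles; "qvel": joint speeds; "joint_efforts": joint torques, N m; "ee_pos": TCP position; "orientation": TCP orientation; "contact_force": force on the tool from outside, world axes, zero at the start; "wrist_torque": the same for the moment, N m; "gripper_width": finger opening in m.
Only numpy, scipy, OpenCV 4.12 (cv2) and the standard library are available. Lean on these libraries where they do the work, as an engineer would, in place of code of your own. Each camera call takes 0.05 s, during which the arm holds its last target. There are 200 camera calls.

## Working session

There is one attempt and no reset: what is moved stays moved. The work goes in short steps, Python scripts to look and compute and a tool call to move; the robot and the scene stay as the last step left them, time stands still between calls to the robot, and variables do not carry over. Pictures are saved under pics/ and viewed, about 8 in all and at most 12, crops included, and the job is handed in when it is done.

Besides the shell and the picture viewer there is one more tool, called after "Emit:" by a JSON object that holds its "fn" and its "kwargs". arm_command: Moves the arm, as the interface text tells. Its arguments: {"type":"object","properties":{"steps":{"type":"array"},"squeeze":{"type":"number"}},"required":["steps"]}

```bash
mkdir -p pics; cat > h.py <<'E'
from station import arm
import numpy as np, cv2
from scipy.spatial.transform import Rotation as R
def cam(n):
    c=arm.calibration(n); f=240/np.tan(np.radians(c["vertical_fov"])/2)
    a=np.array(c["attitude"],float)
    M=R.from_quat(a).as_matrix() if a.size==4 else a.reshape(3,3)
    return f,c["cx"],c["cy"],np.array(c["position"]),M
def proj(n,P):
    f,cx,cy,p,M=cam(n); q=(np.atleast_2d(P)-p)@M
    return np.c_[cx+f*q[:,0]/q[:,2],cy+f*q[:,1]/q[:,2]]
def onz(n,uv,z):
    f,cx,cy,p,M=cam(n); uv=np.atleast_2d(uv)
    d=np.c_[(uv[:,0]-cx)/f,(uv[:,1]-cy)/f,np.ones(len(uv))]@M.T
    return p+d*((z-p[2])/d[:,2])[:,None]
def snap(n,name):
    im=arm.grab_frame(n)[:,:,::-1].copy(); cv2.imwrite(f"pics/{name}.png",im); return im
E
python3 - <<'E'
from h import *
for n in("scene","side","wrist"): print(n,arm.calibration(n))
for n in("scene","side"): snap(n,n+"0")
print(arm.sense())
E
```

```text
scene {'vertical_fov': 54.41536717449382, 'cx': 315.8746565554615, 'cy': 243.98207629836085, 'position': array([-0.11680238,  0.78869549,  0.51260273]), 'attitude': array([-0.3377934 ,  0.78572995, -0.47617493,  0.20440523])}
side {'vertical_fov': 50.63653050575357, 'cx': 324.0742240769701, 'cy': 239.2900935033938, 'position': array([ 0.37889653, -0.54334933,  0.68936326]), 'attitude': array([ 0.88968894, -0.05459805,  0.0156926 , -0.45301918])}
wrist {'vertical_fov': 65.70646984690485, 'cx': 318.00227341621235, 'cy': 233.76472804087572, 'position': array([ 0.2895285 , -0.58747934,  0.38336447]), 'attitude': array([ 0.80759214, -0.57316377, -0.08138196,  0.11249539])}
{'time_s': 0.1, 'qpos': array([-1.40910426e+00,  2.45724683e-01,  1.55888799e+00, -4.53707039e-05,
        1.33872443e+00, -1.74127993e-01]), 'qvel': array([ 0.00148648, -0.00125171, -0.00252738,  0.00088669,  0.00022393,
       -0.00083595]), 'joint_efforts': array([ 1.25833526e-04, -4.16913486e+01, -3.15525591e+01,  6.86437497e-02,
        3.09686002e-02, -6.19615548e-05]), 'ee_pos': array([ 0.2140899 , -0.61314802,  0.20447029]), 'orientation': array([-0.57610325,  0.40984835, -0.40895936,  0.57695894]), 'contact_force': array([-0.15951474, -0.09109185, -0.39169811]), 'wrist_torque': array([-0.05432191, -0.02646956,  0.01065317]), 'gripper_width': 0.09394837726916834}
```

View pics/scene0.png

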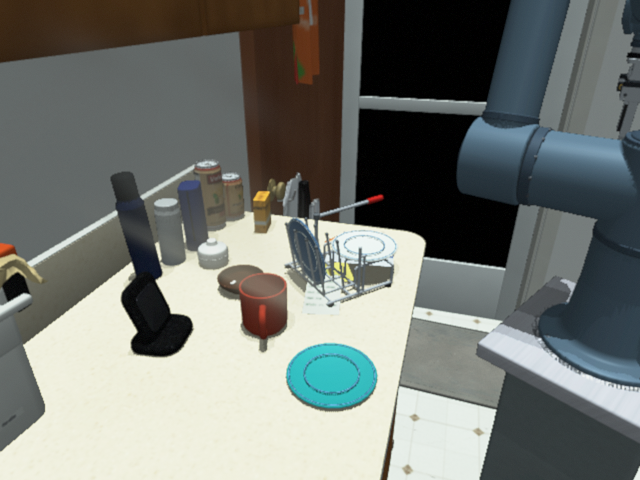

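View pics/side0.png

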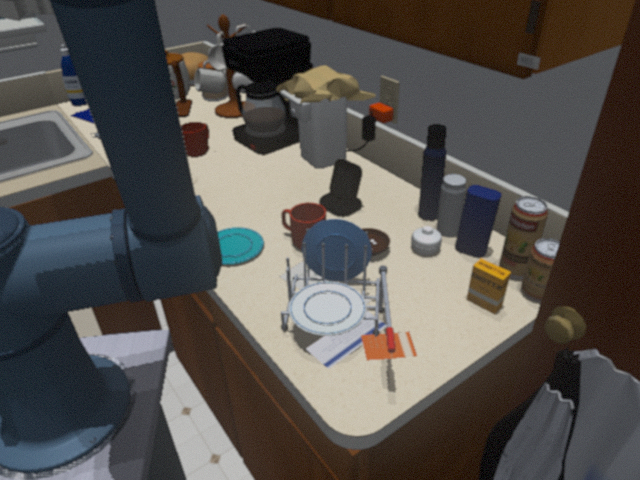

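White saucer at side (328,308) on the rack, turquoise plate at (238,246) is the look-alike, blue saucer at (337,250); red keeper sleeve at about (391,340). I enlarge the side view to confirm and get the pixels.

```bash
python3 - <<'E'
from h import *
im=cv2.imread("pics/side0.png")
c=cv2.resize(im[210:400,260:440],None,fx=4,fy=4,interpolation=cv2.INTER_CUBIC)[:600*2]
c=cv2.resize(im[225:375,260:440],None,fx=4,fy=4,interpolation=cv2.INTER_CUBIC)
cv2.imwrite("pics/side0c.png",c)
im=cv2.imread("pics/scene0.png")
cv2.imwrite("pics/scene0c.png",cv2.resize(im[185:310,270:410],None,fx=4.8,fy=4.8,interpolation=cv2.INTER_CUBIC))
print(onz("side",[[328,308]],.056),onz("side",[[391,340]],.1))
E
```

```text
[[0.44584461 0.11344361 0.056     ]] [[ 0.52931973 -0.01543128  0.1       ]]
```

View pics/side0c.png

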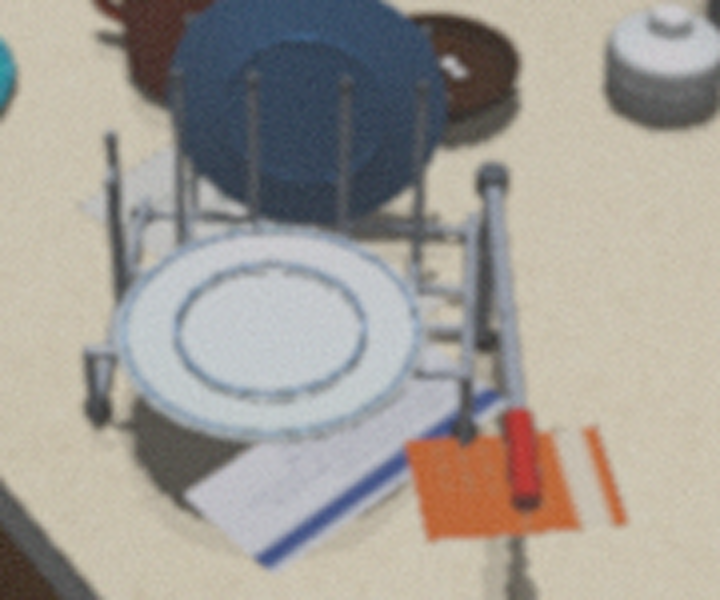

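View pics/scene0c.png

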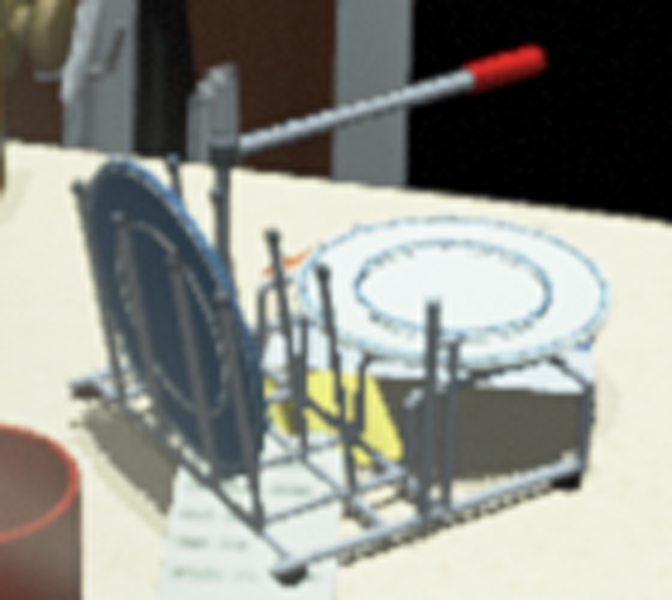

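```bash
cat >> h.py <<'E'
def rackT(p,P):
    P=np.atleast_2d(P); c,s=np.cos(p[2]),np.sin(p[2])
    return np.c_[p[0]+c*P[:,0]-s*P[:,1],p[1]+s*P[:,0]+c*P[:,1],P[:,2]]
E
python3 - <<'E'
from h import *
from scipy.optimize import least_squares as LS
S=lambda a:np.array(a)/4.+[260,225]
C=lambda a:np.array(a)/4.8+[270,185]
P=np.array([[.018,.058,.121],[.018,.022,.121],[.018,-.022,.121],[.018,-.058,.121],[-.027,-.092,.107]])
s=S([[178,72],[253,74],[346,79],[422,82],[491,170]])
c=C([[225,143]])
f=lambda p:np.r_[(proj("side",rackT(p,P))-s).ravel(),(proj("scene",rackT(p,P[4:]))-c).ravel()]
r=LS(f,[.47,.17,.9]);
best=min((LS(f,[.47,.17,y]) for y in np.arange(-3,3,.5)),key=lambda r:r.cost)
p=best.x;print("rack",p,np.degrees(p[2]),best.fun.round(1))
# tine tips in scene crop
print(((proj("scene",rackT(p,P))-[270,185])*4.8).round())
# saucer: rim extremes in both views, circle r=.07 at z=.0595
t=np.linspace(0,2*np.pi,361)
def ext(n,x):
    q=proj(n,np.c_[x[0]+.07*np.cos(t),x[1]+.07*np.sin(t),0*t+.0585]); return np.r_[q.min(0),q.max(0)]
es=np.r_[S([[118,227]])[0],S([[422,440]])[0]]; ec=np.r_[C([[298,216]])[0],C([[608,365]])[0]]
g=LS(lambda x:np.r_[ext("side",x)-es,ext("scene",x)-ec],[.446,.113]);print("saucer",g.x,g.fun.round(1))
R_=lambda X:np.array([[np.cos(p[2]),np.sin(p[2])],[-np.sin(p[2]),np.cos(p[2])]])@(np.array(X)[:2]-p[:2])
print("saucer in rack",R_(g.x))
# keeper: end of sleeve 191
pv=rackT(p,[[-.027,-.092,.1]])[0]
def kp(a): 
    u=p[2]+np.pi/2+a
    return pv+np.outer([.146,.191],[np.cos(u),np.sin(u),0])
ks=S([[518,412],[526,503]]);kc=C([[470,78],[540,58]])
for sg in(1,):
    h=LS(lambda a:np.r_[(proj("side",kp(a[0]))-ks).ravel(),(proj("scene",kp(a[0]))-kc).ravel()],[1.7]);print("keeper",h.x,h.fun.round(1),kp(h.x[0]),pv)
s=arm.sense();print(R.from_quat(s["orientation"]).as_matrix().round(3))
E
```

```text
rack [0.46750399 0.19770475 1.35081931] 77.3962451145027 [-0.5 -0.5 -0.3 -0.1 -0.2 -0.3  0.  -0.1  0.4 -0.1  0.1 -2.4]
[[326. 257.]
 [276. 222.]
 [219. 182.]
 [176. 151.]
 [225. 132.]]
saucer [0.4447734  0.11554816] [-1.4 -1.2  1.   0.3 -1.2 -0.7  1.2 -0.9]
saucer in rack [-0.0851368   0.00425569]
keeper [1.65229709] [-0.3  1.5 -0.1  0.6  0.1 -0.8 -0.2 -0.8] [[ 0.53124244  0.00667791  0.1       ]
 [ 0.52503091 -0.03789133  0.1       ]] [0.55139543 0.15128032 0.1       ]
[[ 0.33  -0.     0.944]
 [-0.944  0.002  0.33 ]
 [-0.002 -1.     0.   ]]
```

```bash
cat >> h.py <<'E'
RK=np.array([.4675,.1977,1.3508])
def to_rack(X):
    c,s=np.cos(RK[2]),np.sin(RK[2]);d=np.array(X)[:2]-RK[:2]
    return np.r_[c*d[0]+s*d[1],-s*d[0]+c*d[1],X[2]]
def tool(pitch,yaw=0):  # pitch below horizontal, deg; tool y along rack +x when 0
    c,s=np.cos(RK[2]),np.sin(RK[2]);X=np.array([c,s,0]);Z=np.array([0,0,1.])
    t=np.radians(pitch);y=np.cos(t)*X-np.sin(t)*Z;x=-np.cos(t)*Z-np.sin(t)*X
    return R.from_euler("z",yaw,degrees=True).as_matrix()@np.c_[x,y,np.cross(x,y)]
def go(rp,pitch,yaw=0,M=None):
    s=arm.sense();T=rackT(RK,[rp])[0];d=(T-s["ee_pos"])*1000
    Q=R.from_quat(s["orientation"]).as_matrix()
    w=np.degrees(R.from_matrix((tool(pitch,yaw) if M is None else M)@Q.T).as_rotvec())
    n=max(np.abs(d).max()/41,np.linalg.norm(d)/41,np.linalg.norm(w)/7.1)
    print("shift",d.round(1),"turn",w.round(1),"rows",n.round(1))
def st():
    s=arm.sense();Q=R.from_quat(s["orientation"]).as_matrix();y=Q[:,1]
    print("t",round(s["time_s"],2),"rack",(to_rack(s["ee_pos"])*1000).round(1),"pitch",np.degrees(np.arcsin(-y[2])).round(1),"az",(np.degrees(np.arctan2(y[1],y[0])-RK[2])).round(1),"F",s["contact_force"].round(1),"w",(s["gripper_width"]*1000).round(1),"q",s["qpos"].round(2))
E
python3 -c "
from h import *
st();go([-.26,.004,.2],30)
go([-.35,.004,.25],30)"
```

```text
Traceback (most recent call last):
  File "h.py", line 37, in st
    print("t",round(s["time_s"],2),"rack",(to_rack(s["ee_pos"])*1000).round(1),"pitch",np.degrees(np.arcsin(-y[2])).round(1),"az",(np.degrees(np.arctan2(y[1],y[0])-RK[2])).round(1),"F",s["contact_force"].round(1),"w",(s["gripper_width"]*1000).round(1),"q",s["qpos"].round(2))
                                                                                                                                                                                                                         ^^^^^^^^^^^^^^^^^^^^^^^^^^^^^^^
AttributeError: 'float' object has no attribute 'round'
```

```bash
sed -i 's/(s\["gripper_width"\]\*1000).round(1)/round(s["gripper_width"]*1000,1)/' h.py
python3 -c "
from h import *
st();go([-.26,.004,.2],30)
go([-.35,.004,.25],30)"
```

```text
t 0.1 rack [-846.6   70.4  204.5] pitch 89.9 az 23.3 F [-0.2 -0.1 -0.4] w 93.9 q [-1.41  0.25  1.56 -0.    1.34 -0.17]
shift [192.8 558.   -4.5] turn [ 60.5   3.5 -28.9] rows 14.4
shift [173.1 470.2  45.5] turn [ 60.5   3.5 -28.9] rows 12.3
```

Emit:
{"fn": "arm_command", "kwargs": {"steps": [{"dx":14,"dy":36,"dz":8,"wx":4.6,"wy":0.3,"wz":-2.2,"fingers":150},{"dx":14,"dy":36,"dz":8,"wx":4.6,"wy":0.3,"wz":-2.2},{"dx":14,"dy":36,"dz":8,"wx":4.6,"wy":0.3,"wz":-2.2},{"dx":14,"dy":36,"dz":8,"wx":4.6,"wy":0.3,"wz":-2.2},{"dx":14,"dy":36,"dz":5,"wx":4.6,"wy":0.3,"wz":-2.2},{"dx":14,"dy":36,"dz":5,"wx":4.6,"wy":0.3,"wz":-2.2}]}}

```text
$.steps[1]: bad value
```

```bash
python3 -c "
from h import *
st();go([-.35,.004,.25],30)"
```

```text
t 0.1 rack [-846.6   70.4  204.5] pitch 89.9 az 23.3 F [-0.2 -0.1 -0.4] w 93.9 q [-1.41  0.25  1.56 -0.    1.34 -0.17]
shift [173.1 470.2  45.5] turn [ 60.5   3.5 -28.9] rows 12.3
```

Emit:
{"fn": "arm_command", "kwargs": {"steps": [{"dx":14,"dy":36,"dz":8,"wx":4.6,"wy":0.3,"wz":-2.2,"fingers":150},{"dx":14,"dy":36,"dz":8,"wx":4.6,"wy":0.3,"wz":-2.2,"fingers":150},{"dx":14,"dy":36,"dz":8,"wx":4.6,"wy":0.3,"wz":-2.2,"fingers":150},{"dx":14,"dy":36,"dz":8,"wx":4.6,"wy":0.3,"wz":-2.2,"fingers":150},{"dx":14,"dy":36,"dz":5,"wx":4.6,"wy":0.3,"wz":-2.2,"fingers":150},{"dx":14,"dy":36,"dz":5,"wx":4.6,"wy":0.3,"wz":-2.2,"fingers":150}]}}

```text
time_s: 0.6
ee_pos: [0.2977, -0.3897, 0.2458]
orientation: [-0.367, 0.576, -0.35, 0.641]
contact_force: [-0.4, 1.2, -0.4]
gripper_width: 0.0575
```

```bash
python3 -c "
from h import *
st();go([-.35,.004,.25],30)"
```

```text
t 0.6 rack [-610.3   37.5  245.8] pitch 60.9 az 9.6 F [-0.4  1.2 -0.4] w 57.5 q [-1.25  0.13  1.68  0.18  1.81  0.23]
shift [ 89.5 246.7   4.2] turn [ 31.4   1.3 -15. ] rows 6.4
```

Tracking well; continue.

Emit:
{"fn": "arm_command", "kwargs": {"steps": [{"dx":13,"dy":35,"dz":1,"wx":4.6,"wy":0.2,"wz":-2.2,"fingers":150},{"dx":13,"dy":35,"dz":1,"wx":4.6,"wy":0.2,"wz":-2.2,"fingers":150},{"dx":13,"dy":35,"dz":1,"wx":4.6,"wy":0.2,"wz":-2.2,"fingers":150},{"dx":13,"dy":35,"dz":1,"wx":4.6,"wy":0.2,"wz":-2.2,"fingers":150},{"dx":13,"dy":35,"dz":1,"wx":4.6,"wy":0.2,"wz":-2.2,"fingers":150},{"dx":13,"dy":35,"dz":1,"wx":4.6,"wy":0.2,"wz":-2.2,"fingers":150},{"dx":10,"dy":30,"dz":0,"wx":4,"wy":0.1,"wz":-2,"fingers":150}]}}

```text
time_s: 1.18
ee_pos: [0.3901, -0.1385, 0.2538]
orientation: [-0.092, 0.704, -0.252, 0.658]
contact_force: [-0.2, -0.4, -0.1]
gripper_width: 0.0387
```

```bash
python3 -c "
from h import *
st();go([-.215,.004,.101],30);snap('wrist','w1')"
```

```text
t 1.18 rack [-345.     2.1  253.8] pitch 28.4 az -0.6 F [-0.2 -0.4 -0.1] w 38.7 q [-1.07  0.02  2.    0.69  1.97  0.72]
shift [  26.6  127.3 -152.8] turn [-1.7 -0.1  0.9] rows 4.9
```

View pics/w1.png

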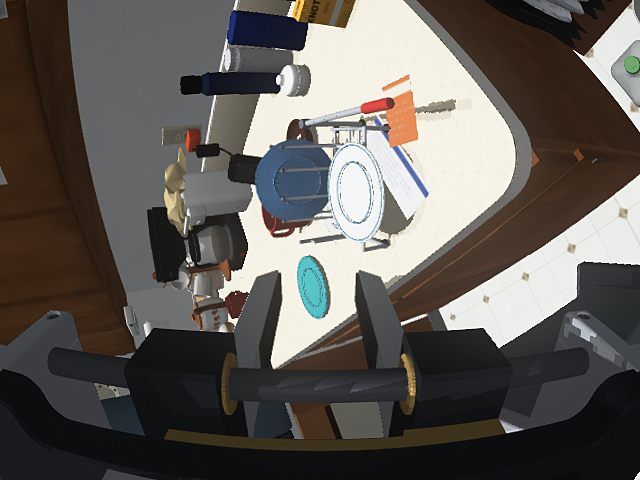

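Saucer at wrist (356,192), keeper sleeve at (378,105), jaws' plane crosses it well. Now the pre-grasp pose.

Emit:
{"fn": "arm_command", "kwargs": {"steps": [{"dx":5,"dy":25,"dz":-30,"wx":-0.4,"wy":0,"wz":0.2,"fingers":150},{"dx":5,"dy":25,"dz":-30,"wx":-0.4,"wy":0,"wz":0.2,"fingers":150},{"dx":5,"dy":25,"dz":-30,"wx":-0.4,"wy":0,"wz":0.2,"fingers":150},{"dx":5,"dy":25,"dz":-30,"wx":-0.4,"wy":0,"wz":0.2,"fingers":150},{"dx":5,"dy":20,"dz":-25,"wx":0,"wy":0,"wz":0,"fingers":150}]}}

```text
time_s: 1.65
ee_pos: [0.4151, -0.015, 0.1062]
orientation: [-0.107, 0.699, -0.259, 0.658]
contact_force: [-0.3, -0.4, 0.6]
gripper_width: 0.0389
```

```bash
python3 -c "
from h import *
st();go([-.143,.004,.051],30)
a=snap('wrist','w2');b=snap('side','s2')
cv2.imwrite('pics/m2.png',cv2.resize(np.hstack([a[60:380,230:550],b[200:400,240:440].repeat(1,0)[:,:,:] if 0 else cv2.resize(b[200:400,240:440],(320,320))]),(800,400)))"
```

```text
t 1.65 rack [-219.     4.7  106.2] pitch 30.2 az -0.1 F [-0.3 -0.4  0.6] w 38.9 q [-0.87  0.15  2.19  0.76  1.6   0.61]
shift [ 17.3  74.1 -55.2] turn [0.2 0.  0.1] rows 2.3
```

View pics/m2.png

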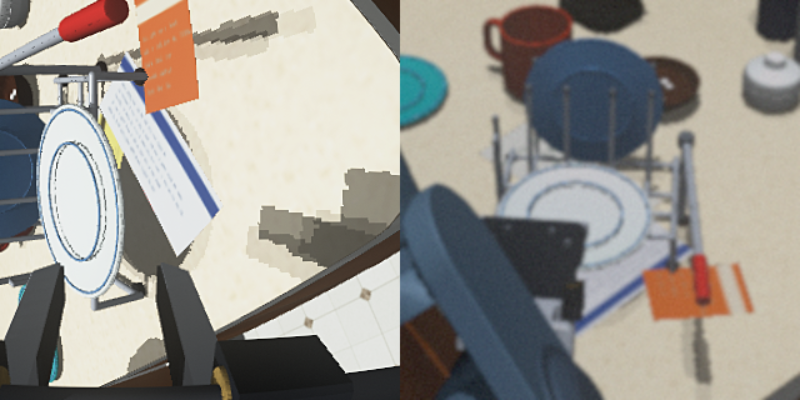

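```bash
cat >> h.py <<'E'
def projw(P):
    f,cx,cy,p,M=cam("wrist"); q=(np.atleast_2d(P)-p)@M
    th=np.arctan2(np.hypot(q[:,0],q[:,1]),q[:,2]);ph=np.arctan2(q[:,1],q[:,0])
    return np.c_[cx+f*th*np.cos(ph),cy+f*th*np.sin(ph)]
E
python3 - <<'E'
from h import *
t=np.linspace(0,2*np.pi,121)
im=cv2.imread("pics/w2.png")
for dx,col in((0,(0,0,255)),):
    q=projw(np.c_[.4448+.07*np.cos(t),.1155+.07*np.sin(t),0*t+.0595])
    cv2.polylines(im,[np.int32(q*8)],True,col,1,cv2.LINE_AA,3)
    k=projw(rackT(RK,[[-.098,-.085,.05],[-.098,.085,.05],[-.155,.004,.058],[.018,-.058,.121]]))
    for a in k: cv2.circle(im,tuple(np.int32(a*8)),16,(0,255,0),-1,cv2.LINE_AA,3)
cv2.imwrite("pics/w2o.png",cv2.resize(im[90:310,210:450],None,fx=2.7,fy=2.7,interpolation=cv2.INTER_CUBIC))
E
```

```text
(no output)
```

View pics/w2o.png

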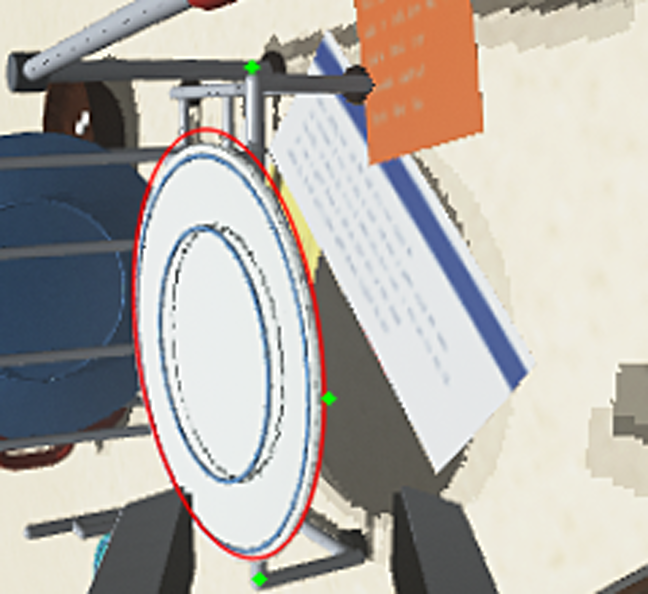

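Overlay of predicted rim (red) fits the saucer within about 2–4 mm. Insert the jaws round the front rim.

Emit:
{"fn": "arm_command", "kwargs": {"steps": [{"dx":4,"dy":19,"dz":-14,"wx":0,"wy":0,"wz":0,"fingers":150},{"dx":4,"dy":19,"dz":-14,"wx":0,"wy":0,"wz":0,"fingers":150},{"dx":4,"dy":18,"dz":-13,"wx":0,"wy":0,"wz":0,"fingers":150},{"dx":3,"dy":14,"dz":-10,"wx":0,"wy":0,"wz":0,"fingers":150},{"dx":1,"dy":4,"dz":-4,"wx":0,"wy":0,"wz":0,"fingers":150}]}}

```text
time_s: 2.17
ee_pos: [0.4334, 0.0574, 0.0518]
orientation: [-0.107, 0.698, -0.259, 0.659]
contact_force: [-0.1, -0.3, 0.5]
gripper_width: 0.0385
```

```bash
python3 -c "
from h import *
st();go([-.143,.004,.051],30)
a=snap('wrist','w3')
cv2.imwrite('pics/w3c.png',cv2.resize(a[60:380,200:560],(720,640))[:600])"
```

```text
t 2.17 rack [-144.4    2.6   51.8] pitch 30.2 az -0.2 F [-0.1 -0.3  0.5] w 38.5 q [-0.71  0.25  2.22  0.88  1.43  0.58]
shift [-1.   1.6 -0.8] turn [0.2 0.1 0.1] rows 0.1
```

View pics/w3c.png

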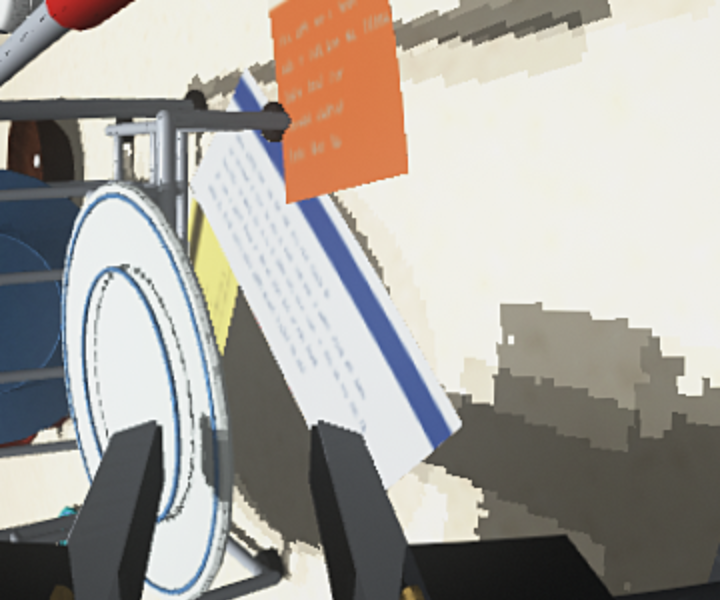

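Rim lies between the jaws with no contact. Narrow the jaws a little and lift on the lower finger.

Emit:
{"fn": "arm_command", "kwargs": {"steps": [{"dx":0,"dy":1,"dz":0,"wx":0,"wy":0,"wz":0,"fingers":184},{"dx":0,"dy":0,"dz":5,"wx":0,"wy":0,"wz":0,"fingers":184},{"dx":0,"dy":0,"dz":7,"wx":0,"wy":0,"wz":0,"fingers":184},{"dx":0,"dy":1,"dz":7,"wx":0,"wy":0,"wz":0,"fingers":184},{"dx":0,"dy":1,"dz":7,"wx":0,"wy":0,"wz":0,"fingers":184},{"dx":0,"dy":2,"dz":7,"wx":0,"wy":0,"wz":0,"fingers":184},{"dx":0,"dy":2,"dz":7,"wx":0,"wy":0,"wz":0,"fingers":184}]}}

```text
time_s: 2.8
ee_pos: [0.4368, 0.0582, 0.0987]
orientation: [-0.107, 0.695, -0.263, 0.661]
contact_force: [0.9, -0.1, 0.1]
gripper_width: 0.0261
```

```bash
python3 -c "
from h import *
st()"
```

```text
t 2.8 rack [-142.8   -0.4   98.7] pitch 30.4 az -0.7 F [ 0.9 -0.1  0.1] w 26.1 q [-0.71  0.12  2.24  0.88  1.49  0.67]
```

```bash
python3 -c "
from h import *
a=snap('wrist','w4');b=snap('scene','c4')
cv2.imwrite('pics/w4c.png',np.hstack([cv2.resize(a[60:380,200:520],(400,400)),cv2.resize(b[180:330,270:420],(400,400))]))"
```

```text
(no output)
```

View pics/w4c.png

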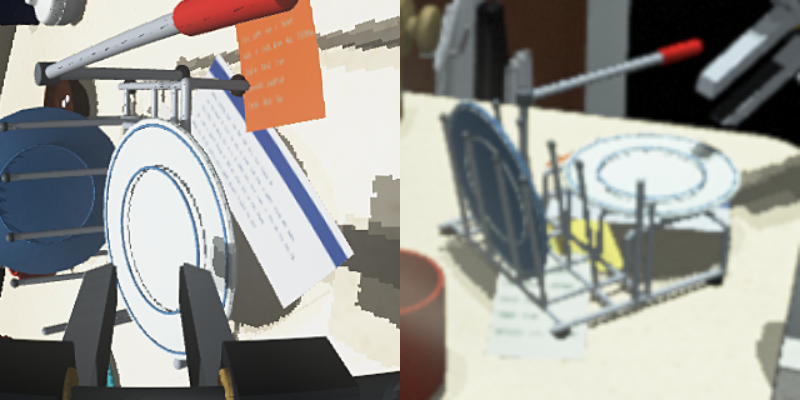

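```bash
python3 -c "
from h import *
s=arm.sense();T=s['ee_pos'];Q=R.from_quat(s['orientation']).as_matrix()
P=[T,T+.013*Q[:,0],T-.013*Q[:,0],T-.019*Q[:,1]]
print((proj('scene',P)-[270,180])*2.667)
print((projw(P)-[200,60])*1.25)
print(Q[:,0],Q[:,1])
b=cv2.imread('pics/c4.png');cv2.imwrite('pics/c4b.png',cv2.resize(b[180:300,330:480],(800,640))[:600])
"
```

```text
[[308.54785891 105.41378054]
 [313.96409321 116.29687575]
 [303.04067274  94.34793143]
 [325.71991759  90.17747687]]
[[146.5635279  282.2661779 ]
 [177.35520278 282.16546243]
 [115.78182667 282.17709429]
 [146.45821603 302.29795618]]
[-0.1023305  -0.49671736 -0.86185865] [ 0.19880295  0.83871611 -0.5069839 ]
```

View pics/c4b.png

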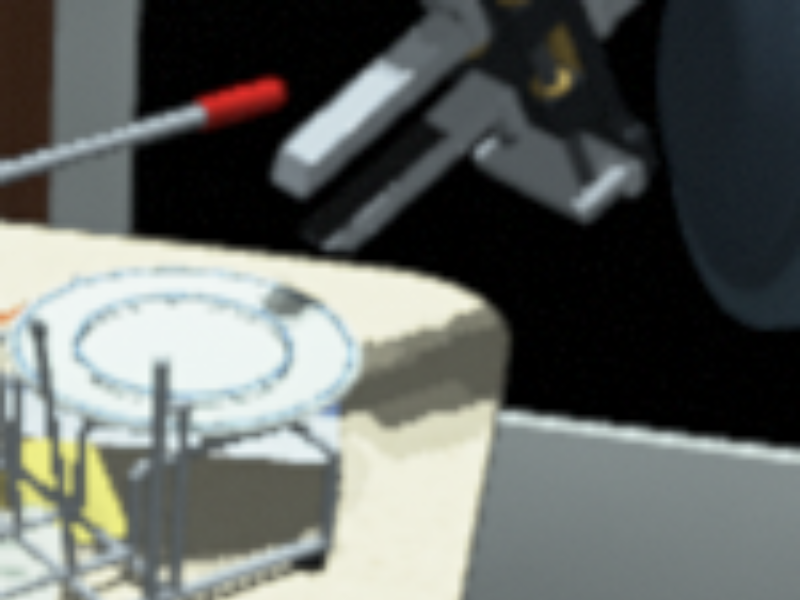

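The jaws were not far enough under: lower tip overlapped only ~5 mm and slipped past; the saucer still lies flat where it was. Retreat and insert deeper with a wider opening.

Emit:
{"fn": "arm_command", "kwargs": {"steps": [{"dx":-6,"dy":-24,"dz":0,"wx":0,"wy":0,"wz":0,"fingers":147},{"dx":-8,"dy":-24,"dz":-3,"wx":0,"wy":0,"wz":0.6,"fingers":147},{"dx":0,"dy":0,"dz":-5,"wx":0,"wy":0,"wz":0,"fingers":147}]}}

```text
time_s: 3.15
ee_pos: [0.4224, 0.0097, 0.0918]
orientation: [-0.113, 0.692, -0.259, 0.664]
contact_force: [0.5, 0.4, 0.3]
gripper_width: 0.039
```

```bash
python3 -c "
from h import *
st();go([-.128,.006,.051],30)"
```

```text
t 3.15 rack [-193.3    3.    91.8] pitch 30.6 az 0.0 F [0.5 0.4 0.3] w 39.0 q [-0.81  0.16  2.2   0.8   1.54  0.6 ]
shift [ 11.3  64.4 -40.8] turn [ 0.8  0.8 -0.6] rows 1.9
```

Emit:
{"fn": "arm_command", "kwargs": {"steps": [{"dx":2,"dy":13,"dz":-8,"wx":0.2,"wy":0.2,"wz":-0.1,"fingers":147},{"dx":2,"dy":13,"dz":-8,"wx":0.2,"wy":0.2,"wz":-0.1,"fingers":147},{"dx":2,"dy":13,"dz":-8,"wx":0.2,"wy":0.2,"wz":-0.1,"fingers":147},{"dx":2,"dy":13,"dz":-8,"wx":0.2,"wy":0.2,"wz":-0.1,"fingers":147},{"dx":2,"dy":12,"dz":-8,"wx":0,"wy":0,"wz":0,"fingers":147},{"dx":0,"dy":2,"dz":-1,"wx":0,"wy":0,"wz":0,"fingers":147}]}}

```text
time_s: 3.65
ee_pos: [0.4328, 0.0786, 0.0478]
orientation: [-0.105, 0.701, -0.257, 0.657]
contact_force: [-0.1, -0.4, 0.2]
gripper_width: 0.0396
```

```bash
python3 -c "
from h import *
st();a=snap('wrist','w5');b=snap('scene','c5')
cv2.imwrite('pics/w5c.png',np.hstack([cv2.resize(a[60:380,200:520],(400,400)),cv2.resize(b[180:300,330:450],(400,400))]))"
```

```text
t 3.65 rack [-123.8    7.9   47.8] pitch 29.9 az -0.1 F [-0.1 -0.4  0.2] w 39.6 q [-0.67  0.25  2.24  0.91  1.4   0.59]
```

View pics/w5c.png

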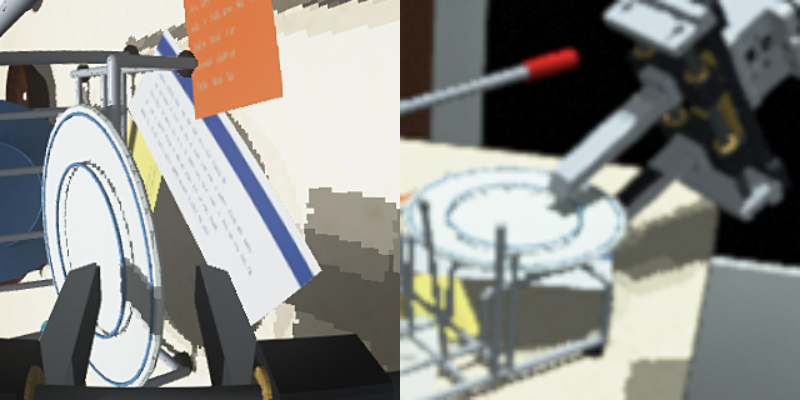

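Upper finger is above the saucer, lower finger below it (scene). Lift slowly and watch the force.

Emit:
{"fn": "arm_command", "kwargs": {"steps": [{"dx":0,"dy":0,"dz":7,"wx":0,"wy":0,"wz":0,"fingers":170},{"dx":0,"dy":0,"dz":7,"wx":0,"wy":0,"wz":0,"fingers":170},{"dx":0,"dy":0,"dz":6,"wx":0,"wy":0,"wz":0,"fingers":170},{"dx":0,"dy":0,"dz":5,"wx":0,"wy":0,"wz":0,"fingers":170},{"dx":0,"dy":0,"dz":5,"wx":0,"wy":0,"wz":0,"fingers":170}]}}

```text
time_s: 4.17
ee_pos: [0.4344, 0.0752, 0.0823]
orientation: [-0.105, 0.699, -0.259, 0.658]
contact_force: [-1.0, 0.5, -1.9]
gripper_width: 0.0312
```

```bash
cat >> h.py <<'E'
def rim(n="side"):  # crude: bright neutral blob near rack
    im=arm.grab_frame(n).astype(int); return im
E
python3 - <<'E'
from h import *
st()
E
```

```text
t 4.17 rack [-126.8    5.5   82.3] pitch 30.1 az -0.4 F [-1.   0.5 -1.9] w 31.2 q [-0.68  0.15  2.25  0.9   1.45  0.66]
```

Carrying about 2 N: the saucer is being raised. Continue to about 28°.

Emit:
{"fn": "arm_command", "kwargs": {"steps": [{"dx":0,"dy":2,"dz":5,"wx":0,"wy":0,"wz":0,"fingers":170},{"dx":0,"dy":2,"dz":5,"wx":0,"wy":0,"wz":0,"fingers":170},{"dx":1,"dy":3,"dz":5,"wx":0,"wy":0,"wz":0,"fingers":170},{"dx":1,"dy":3,"dz":5,"wx":0,"wy":0,"wz":0,"fingers":170},{"dx":1,"dy":3,"dz":5,"wx":0,"wy":0,"wz":0,"fingers":170}]}}

```text
time_s: 4.58
ee_pos: [0.4385, 0.0876, 0.1108]
orientation: [-0.105, 0.698, -0.261, 0.658]
contact_force: [0.5, -0.8, -0.9]
gripper_width: 0.0309
```

```bash
python3 - <<'E'
from h import *
st()
E
```

```text
t 4.58 rack [-113.8    4.3  110.8] pitch 30.2 az -0.6 F [ 0.5 -0.8 -0.9] w 30.9 q [-0.65  0.07  2.26  0.92  1.48  0.72]
```

Emit:
{"fn": "arm_command", "kwargs": {"squeeze": 6, "steps": [{"dx":0,"dy":0,"dz":0,"wx":0,"wy":0,"wz":0,"fingers":200},{"dx":0,"dy":0,"dz":0,"wx":0,"wy":0,"wz":0,"fingers":225},{"dx":0,"dy":0,"dz":0,"wx":0,"wy":0,"wz":0,"fingers":255},{"dx":0,"dy":0,"dz":0,"wx":0,"wy":0,"wz":0,"fingers":255},{"dx":0,"dy":0,"dz":0,"wx":0,"wy":0,"wz":0,"fingers":255},{"dx":0,"dy":0,"dz":0,"wx":0,"wy":0,"wz":0,"fingers":255}]}}

```text
time_s: 5.08
ee_pos: [0.4383, 0.0886, 0.1109]
orientation: [-0.106, 0.698, -0.261, 0.658]
contact_force: [1.1, -0.1, -1.6]
gripper_width: 0.0069
```

```bash
python3 - <<'E'
from h import *
st();a=snap('wrist','w6');b=snap('scene','c6')
cv2.imwrite('pics/w6c.png',np.hstack([cv2.resize(a[60:380,200:520],(400,400)),cv2.resize(b[180:300,310:430],(400,400))]))
E
```

```text
t 5.08 rack [-112.9    4.7  110.9] pitch 30.3 az -0.5 F [ 1.1 -0.1 -1.6] w 6.9 q [-0.64  0.07  2.26  0.92  1.47  0.73]
```

```bash
cat >> h.py <<'E'
def fit_plate(imw,imc,T,Q,wfix=None):
    # params: d (centre ahead of TCP along tool y), e (offset along tool x), tilt rel, lateral
    from scipy.optimize import differential_evolution as DE
    t=np.linspace(0,2*np.pi,180,endpoint=False)
    def blue(im):
        b=im.astype(np.float32); s=b[:,:,0]-b[:,:,2]; s=cv2.GaussianBlur(s,(0,0),.8)
        return s-cv2.GaussianBlur(s,(0,0),5)
    B=[(projw,blue(imw)),(lambda P:proj("scene",P),blue(imc))]
    def pts(p,r,h):
        d,e,a,l=p; a=np.radians(a)
        u=np.cos(a)*Q[:,1]+np.sin(a)*Q[:,0]; v=Q[:,2]; n=-np.cos(a)*Q[:,0]+np.sin(a)*Q[:,1]
        c=T+d*Q[:,1]+e*Q[:,0]+l*v
        return c+r*(np.outer(np.cos(t),u)+np.outer(np.sin(t),v))+h*n, c,u,n
    def cost(p):
        s=0
        for f,b in B:
            for r,h in((.0685,.0045),(.044,.0005)):
                q=f(pts(p,r,h)[0]).astype(np.float32)
                s-=np.clip(cv2.remap(b,q[:,0],q[:,1],cv2.INTER_LINEAR),-10,25).mean()
        return s
    o=DE(cost,[(.01,.075),(-.015,.015),(-25,25),(-.012,.012)],seed=1,popsize=25,maxiter=150)
    _,c,u,n=pts(o.x,.07,0)
    print("cost",o.fun.round(2),"d,e,a,l",o.x.round(4)); 
    print("centre rack",(to_rack(c)*1000).round(1),"plate dip",np.degrees(np.arcsin(-u[2])).round(1),"front rim",(to_rack(c-.07*u)*1000).round(1),"rear rim",(to_rack(c+.07*u)*1000).round(1))
    return o.x
E
python3 - <<'E'
from h import *
s=arm.sense()
fit_plate(cv2.imread('pics/w6.png'),cv2.imread('pics/c6.png'),s['ee_pos'],R.from_quat(s['orientation']).as_matrix())
E
```

```text
Traceback (most recent call last):
  File "h.py", line 64, in fit_plate
    o=DE(cost,[(.01,.075),(-.015,.015),(-25,25),(-.012,.012)],seed=1,popsize=25,maxiter=150)
  File "h.py", line 61, in cost
    q=f(pts(p,r,h)[0]).astype(np.float32)
      ~^^^^^^^^^^^^^^^
  File "h.py", line 39, in projw
    f,cx,cy,p,M=cam("wrist"); q=(np.atleast_2d(P)-p)@M
                ~~~^^^^^^^^^
  File "h.py", line 5, in cam
    c=arm.calibration(n); f=240/np.tan(np.radians(c["vertical_fov"])/2)
ValueError: time passes only in moves, steps and waits
```

```bash
sed -i 's/^def cam(n):/import functools\n@functools.lru_cache(None)\ndef cam(n):/' h.py
python3 - <<'E'
from h import *
st();s=arm.sense()
fit_plate(cv2.imread('pics/w6.png'),cv2.imread('pics/c6.png'),s['ee_pos'],R.from_quat(s['orientation']).as_matrix())
E
```

```text
t 5.18 rack [-112.8    4.8  111. ] pitch 30.3 az -0.5 F [ 0.7  0.3 -1.4] w 7.4 q [-0.64  0.07  2.26  0.92  1.48  0.73]
cost -24.26 d,e,a,l [0.051  0.0099 1.9882 0.0086]
centre rack [-73.9  -4.1  76.8] plate dip 32.3 front rim [-133.    -3.6  114.2] rear rim [-14.7  -4.7  39.4]
```

```bash
cat >> h.py <<'E'
def traj(B,th,e=.003,a=2,d=.051):
    p=np.radians(th-a);t=np.radians(th)
    y=np.array([np.cos(p),-np.sin(p)]);x=np.array([-np.sin(p),-np.cos(p)]);u=np.array([np.cos(t),-np.sin(t)])
    return (np.array(B)-.07*u-d*y-e*x), th-a
E
python3 - <<'E'
from h import *
T=np.array([-.1128,.111]);T0,_=traj([0,0],32.3);print("B now",T-T0)
prev=np.array([-112.8,111]);pp=30.3
for th,B in[(40,(-12,46)),(50,(-12,45)),(60,(-12,41)),(70,(-12,33)),(80,(-12,23)),(90,(-12,15)),(97,(-12,13))]:
    t,p=traj(np.array(B)/1000,th);t*=1000;dX,dZ=t-prev;dp=p-pp
    print(th,"T",t.round(1),"dx",(.218*dX).round(1),"dy",(.976*dX).round(1),"dz",dZ.round(1),"pitch+",dp.round(1),"w", (-dp*.976).round(1),(dp*.218).round(1)); prev,pp=t,p
E
```

```text
B now [-0.01111208  0.04527424]Traceback (most recent call last):
  File "<stdin>", line 6, in <module>
AttributeError: 'float' object has no attribute 'round'
```

```bash
cat >> h.py <<'E'
WP=[(40,(-12,47)),(50,(-12,45)),(60,(-12,41)),(70,(-12,33)),(80,(-12,23)),(90,(-12,15)),(97,(-12,13))]
def wp(i,y=.003):
    t,p=traj(np.array(WP[i][1])/1000,WP[i][0]);print(WP[i],(t*1000).round(1),end=" ");go([t[0],y,t[1]],p)
E
python3 - <<'E'
from h import *
st()
for i in range(7): wp(i)
E
```

```text
t 5.18 rack [-112.8    4.8  111. ] pitch 30.3 az -0.5 F [ 0.7  0.3 -1.4] w 7.4 q [-0.64  0.07  2.26  0.92  1.48  0.73]
(40, (-12, 47)) [-104.   125.8] shift [ 3.7  8.3 14.8] turn [-7.5  1.9  0.4] rows 1.1
(50, (-12, 45)) [-88.9 138.5] shift [ 7.  23.  27.6] turn [-17.2   4.1   0.4] rows 2.5
(60, (-12, 41)) [-71.5 146.5] shift [10.8 40.  35.5] turn [-27.    6.3   0.3] rows 3.9
(70, (-12, 33)) [-52.3 147.2] shift [15.  58.7 36.2] turn [-36.7   8.5   0.3] rows 5.3
(80, (-12, 23)) [-31.8 142.4] shift [19.4 78.7 31.5] turn [-46.5  10.7   0.3] rows 6.7
(90, (-12, 15)) [-10.8 136.1] shift [24.  99.2 25.1] turn [-56.2  12.9   0.3] rows 8.1
(97, (-12, 13)) [  4. 133.] shift [ 27.2 113.6  22.1] turn [-63.1  14.5   0.3] rows 9.1
```

Tip gradually, about 3° per row, to 60° first.

Emit:
{"fn": "arm_command", "kwargs": {"steps": [{"dx":1,"dy":3,"dz":6,"wx":-2.5,"wy":0.6,"wz":0.2,"fingers":255},{"dx":1,"dy":3,"dz":5,"wx":-2.5,"wy":0.6,"wz":0.2,"fingers":255},{"dx":1,"dy":3,"dz":4,"wx":-3,"wy":0.7,"wz":0,"fingers":255},{"dx":1,"dy":4,"dz":4,"wx":-3,"wy":0.7,"wz":0,"fingers":255},{"dx":1,"dy":5,"dz":4,"wx":-3,"wy":0.7,"wz":0,"fingers":255},{"dx":1,"dy":5,"dz":4,"wx":-3,"wy":0.7,"wz":0,"fingers":255}]}}

```text
time_s: 5.68
ee_pos: [0.4418, 0.1112, 0.1348]
orientation: [-0.215, 0.677, -0.359, 0.605]
contact_force: [-0.1, 0.4, -1.4]
gripper_width: 0.0068
```

```bash
python3 - <<'E'
from h import *
st();wp(1);wp(2);wp(3)
E
```

```text
t 5.68 rack [-90.1   6.2 134.8] pitch 48.4 az 0.2 F [-0.1  0.4 -1.4] w 6.8 q [-0.45 -0.16  2.26  0.73  1.33  1.06]
(50, (-12, 45)) [-88.9 138.5] shift [3.4 0.4 3.7] turn [ 0.2 -0.7  0.5] rows 0.1
(60, (-12, 41)) [-71.5 146.5] shift [ 7.2 17.4 11.6] turn [-9.5  1.6  0.5] rows 1.4
(70, (-12, 33)) [-52.3 147.2] shift [11.4 36.2 12.4] turn [-19.3   3.8   0.6] rows 2.8
```

Emit:
{"fn": "arm_command", "kwargs": {"steps": [{"dx":2,"dy":4,"dz":6,"wx":-2.5,"wy":0.4,"wz":0.2,"fingers":255},{"dx":2,"dy":5,"dz":4,"wx":-3,"wy":0.6,"wz":0.2,"fingers":255},{"dx":2,"dy":6,"dz":3,"wx":-3,"wy":0.6,"wz":0.1,"fingers":255},{"dx":2,"dy":6,"dz":2,"wx":-3,"wy":0.6,"wz":0,"fingers":255},{"dx":1,"dy":6,"dz":1,"wx":-3,"wy":0.6,"wz":0,"fingers":255},{"dx":1,"dy":6,"dz":0,"wx":-3,"wy":0.6,"wz":0,"fingers":255}]}}

```text
time_s: 6.18
ee_pos: [0.4498, 0.1456, 0.1512]
orientation: [-0.323, 0.63, -0.453, 0.542]
contact_force: [0.1, -1.1, -2.1]
gripper_width: 0.0066
```

```bash
python3 - <<'E'
from h import *
st();wp(3);wp(4);wp(5)
E
```

```text
t 6.18 rack [-54.7   5.9 151.2] pitch 67.1 az 0.3 F [ 0.1 -1.1 -2.1] w 6.6 q [-0.17 -0.21  2.17  0.43  1.2   1.46]
(70, (-12, 33)) [-52.3 147.2] shift [ 3.3  1.7 -4. ] turn [-1.   0.   0.1] rows 0.1
(80, (-12, 23)) [-31.8 142.4] shift [ 7.8 21.7 -8.8] turn [-10.7   2.2   0.1] rows 1.5
(90, (-12, 15)) [-10.8 136.1] shift [ 12.4  42.2 -15.2] turn [-20.5   4.4   0.1] rows 2.9
```

```bash
python3 - <<'E'
from h import *
a=snap('wrist','w7');b=snap('scene','c7');s=arm.sense()
fit_plate(a,b,s['ee_pos'],R.from_quat(s['orientation']).as_matrix())
E
```

```text
cost -22.63 d,e,a,l [7.50000e-02 1.50000e-02 1.57161e+01 1.04000e-02]
centre rack [-37.8  -4.2  76.9] plate dip 82.6 front rim [-46.8  -4.3 146.3] rear rim [-28.8  -4.    7.5]
```

```bash
sed -i 's/\[(.01,.075),(-.015,.015),(-25,25),(-.012,.012)\]/BND/; s/def fit_plate(imw,imc,T,Q,wfix=None):/def fit_plate(imw,imc,T,Q,use=(0,1),BND=[(.03,.075),(-.015,.015),(-25,25),(-.012,.012)]):/; s/for f,b in B:/for f,b in [B[k] for k in use]:/' h.py
python3 - <<'E'
from h import *
a=cv2.imread('pics/w7.png');b=cv2.imread('pics/c7.png');s=arm.sense();Q=R.from_quat(s['orientation']).as_matrix()
w=[(.02,.1),(-.03,.03),(-30,40),(-.02,.02)]
n=[(.035,.07),(-.008,.008),(-25,25),(-.012,.012)]
for u in((0,),(1,),(0,1)):
  for bd in(w,n): print(u);fit_plate(a,b,s['ee_pos'],Q,u,bd)
E
```

```text
(0,)
cost -23.72 d,e,a,l [0.0998 0.0251 6.5068 0.013 ]
centre rack [-37.3  -6.7  50.1] plate dip 73.4 front rim [-57.3  -6.9 117.1] rear rim [-17.3  -6.5 -17. ]
(0,)
cost -13.82 d,e,a,l [ 0.0351 -0.0031 -1.1902 -0.0097]
centre rack [-36.8  15.8 120.7] plate dip 65.7 front rim [-65.6  15.6 184.5] rear rim [-8.  16.  56.9]
(1,)
cost -18.29 d,e,a,l [0.0591 0.0171 1.4718 0.02  ]
centre rack [-45.9 -13.8  90.6] plate dip 68.4 front rim [-71.7 -14.  155.7] rear rim [-20.1 -13.6  25.6]
(1,)
cost -14.35 d,e,a,l [ 5.8200e-02 -1.1000e-03 -7.1522e+00  4.3000e-03]
centre rack [-29.6   1.9  98.6] plate dip 59.8 front rim [-64.8   1.7 159.1] rear rim [ 5.7  2.1 38.2]
(0, 1)
cost -29.93 d,e,a,l [0.0858 0.0239 6.4135 0.02  ]
centre rack [-41.7 -13.7  63.4] plate dip 73.3 front rim [-61.8 -13.9 130.5] rear rim [-21.6 -13.5  -3.6]
(0, 1)
cost -19.9 d,e,a,l [ 5.6400e-02  5.0000e-04 -1.1274e+00  3.2000e-03]
centre rack [-31.7   3.   99.6] plate dip 65.8 front rim [-60.5   2.8 163.5] rear rim [-3.   3.2 35.8]
```

Fits are loose but the physically constrained one (dip 66°, bottom rim at rack x≈-3..-12, z≈36) agrees with plan; forces are light. Continue, watching force.

Emit:
{"fn": "arm_command", "kwargs": {"steps": [{"dx":2,"dy":3,"dz":-2,"wx":-2.7,"wy":0.5,"wz":0,"fingers":255},{"dx":2,"dy":5,"dz":-2,"wx":-2.7,"wy":0.5,"wz":0,"fingers":255},{"dx":2,"dy":5,"dz":-2,"wx":-2.7,"wy":0.6,"wz":0,"fingers":255},{"dx":1,"dy":6,"dz":-2,"wx":-2.7,"wy":0.6,"wz":0,"fingers":255}]}}

```text
time_s: 6.62
ee_pos: [0.4541, 0.1639, 0.1403]
orientation: [-0.384, 0.597, -0.502, 0.494]
contact_force: [0.1, -0.7, -1.3]
gripper_width: 0.0061
```

```bash
python3 - <<'E'
from h import *
st();wp(4);wp(5);wp(6)
E
```

```text
t 6.62 rack [-35.9   5.7 140.3] pitch 78.2 az 2.0 F [ 0.1 -0.7 -1.3] w 6.1 q [-0.01 -0.14  2.1   0.22  1.16  1.7 ]
(80, (-12, 23)) [-31.8 142.4] shift [3.5 3.4 2.2] turn [ 0.1 -0.5  0.1] rows 0.1
(90, (-12, 15)) [-10.8 136.1] shift [ 8.1 24.  -4.2] turn [-9.7  1.7  0.2] rows 1.4
(97, (-12, 13)) [  4. 133.] shift [11.3 38.3 -7.2] turn [-16.5   3.3   0.2] rows 2.4
```

Emit:
{"fn": "arm_command", "kwargs": {"steps": [{"dx":2,"dy":5,"dz":0,"wx":-2.7,"wy":0.4,"wz":0,"fingers":255},{"dx":2,"dy":6,"dz":-1,"wx":-2.7,"wy":0.5,"wz":0,"fingers":255},{"dx":2,"dy":6,"dz":-1,"wx":-2.7,"wy":0.5,"wz":0,"fingers":255},{"dx":2,"dy":6,"dz":-1,"wx":-2.7,"wy":0.5,"wz":0,"fingers":255}]}}

```text
time_s: 6.95
ee_pos: [0.4593, 0.1855, 0.1338]
orientation: [-0.44, 0.558, -0.549, 0.44]
contact_force: [0.1, -0.3, 5.3]
gripper_width: 0.0061
```

```bash
python3 - <<'E'
from h import *
st();wp(5);wp(6)
a=snap('wrist','w8');b=snap('scene','c8');s=arm.sense()
fit_plate(a,b,s['ee_pos'],R.from_quat(s['orientation']).as_matrix(),(0,1),[(.035,.075),(-.008,.008),(-25,25),(-.012,.012)])
E
```

```text
t 6.95 rack [-13.7   5.3 133.8] pitch 89.3 az 47.7 F [ 0.1 -0.3  5.3] w 6.1 q [ 0.15 -0.04  2.    0.01  1.18  1.94]
(90, (-12, 15)) [-10.8 136.1] shift [2.9 2.3 2.3] turn [ 1.4 -0.9  0.4] rows 0.2
(97, (-12, 13)) [  4. 133.] shift [ 6.1 16.7 -0.7] turn [-5.5  0.7  0.5] rows 0.8
cost -22.31 d,e,a,l [0.0617 0.008  5.6386 0.012 ]
centre rack [-20.  -6.  72.] plate dip 84.9 front rim [-13.8  -6.7 141.7] rear rim [-26.1  -5.4   2.3]
```

Touching the slot floor (Fz 5 N). Ease up 2 mm and lean it back about the bottom rim.

Emit:
{"fn": "arm_command", "kwargs": {"steps": [{"dx":1,"dy":3,"dz":4,"wx":-1.5,"wy":0.3,"wz":0,"fingers":255},{"dx":1,"dy":5,"dz":1,"wx":-2,"wy":0.4,"wz":0,"fingers":255},{"dx":1,"dy":5,"dz":0,"wx":-2,"wy":0.4,"wz":0,"fingers":255},{"dx":1,"dy":4,"dz":0,"wx":-2,"wy":0.3,"wz":0,"fingers":255}]}}

```text
time_s: 7.38
ee_pos: [0.4602, 0.1997, 0.1357]
orientation: [0.476, -0.531, 0.576, -0.401]
contact_force: [-0.5, -0.0, -2.4]
gripper_width: 0.0065
```

```bash
python3 - <<'E'
from h import *
st();wp(6)
E
```

```text
t 7.38 rack [  0.4   7.5 135.7] pitch 82.9 az -188.2 F [-0.5 -0.  -2.4] w 6.5 q [ 0.24  0.03  1.93 -0.11  1.25  2.08]
(97, (-12, 13)) [  4. 133.] shift [ 5.2  2.5 -2.7] turn [ 1.8 -1.4  0.7] rows 0.3
```

Emit:
{"fn": "arm_command", "kwargs": {"steps": [{"dx":3,"dy":2,"dz":0,"wx":-1,"wy":0.2,"wz":0,"fingers":255},{"dx":2,"dy":3,"dz":0,"wx":-1,"wy":0.2,"wz":0,"fingers":255},{"dx":0,"dy":1,"dz":-1,"wx":0,"wy":0,"wz":0,"fingers":255}]}}

```text
time_s: 7.63
ee_pos: [0.4647, 0.2046, 0.1334]
orientation: [0.486, -0.524, 0.582, -0.389]
contact_force: [0.8, 0.5, 4.9]
gripper_width: 0.0061
```

```bash
python3 - <<'E'
from h import *
st()
a=snap('wrist','w9');b=snap('scene','c9');c=snap('side','s9')
E
```

```text
t 7.63 rack [  6.2   4.3 133.4] pitch 80.8 az -188.2 F [0.8 0.5 4.9] w 6.1 q [ 0.26  0.07  1.9  -0.14  1.27  2.11]
```

Bottom rim rests on the floor with centre at about x -3, z 80, leaning back ~10°. Release and withdraw along the tool axis.

Emit:
{"fn": "arm_command", "kwargs": {"squeeze": 6, "steps": [{"dx":0,"dy":0,"dz":1,"wx":0,"wy":0,"wz":0,"fingers":235},{"dx":0,"dy":0,"dz":0,"wx":0,"wy":0,"wz":0,"fingers":220},{"dx":0,"dy":0,"dz":0,"wx":0,"wy":0,"wz":0,"fingers":195},{"dx":0,"dy":0,"dz":0,"wx":0,"wy":0,"wz":0,"fingers":180},{"dx":0,"dy":0,"dz":0,"wx":0,"wy":0,"wz":0,"fingers":180},{"dx":0,"dy":0,"dz":0,"wx":0,"wy":0,"wz":0,"fingers":180}]}}

```text
time_s: 8.28
ee_pos: [0.4635, 0.2031, 0.1345]
orientation: [0.485, -0.525, 0.582, -0.388]
contact_force: [-0.6, 1.0, 0.2]
gripper_width: 0.0274
```

```bash
python3 - <<'E'
from h import *
st()
E
```

```text
t 8.28 rack [  4.4   5.1 134.5] pitch 80.9 az -188.8 F [-0.6  1.   0.2] w 27.4 q [ 0.26  0.07  1.9  -0.13  1.27  2.11]
```

Now withdraw upward.

Emit:
{"fn": "arm_command", "kwargs": {"steps": [{"dx":0,"dy":1,"dz":8,"wx":0,"wy":0,"wz":0,"fingers":180},{"dx":0,"dy":2,"dz":15,"wx":0,"wy":0,"wz":0,"fingers":180},{"dx":0,"dy":4,"dz":25,"wx":0,"wy":0,"wz":0,"fingers":180},{"dx":0,"dy":5,"dz":35,"wx":0,"wy":0,"wz":0,"fingers":180},{"dx":-10,"dy":-20,"dz":35,"wx":3,"wy":-0.6,"wz":0,"fingers":180},{"dx":-10,"dy":-36,"dz":15,"wx":4,"wy":-0.8,"wz":0,"fingers":200},{"dx":-10,"dy":-38,"dz":5,"wx":4,"wy":-0.8,"wz":0,"fingers":230},{"dx":-10,"dy":-38,"dz":0,"wx":4,"wy":-0.8,"wz":0,"fingers":255}]}}

```text
time_s: 8.95
ee_pos: [0.4202, 0.0866, 0.2807]
orientation: [-0.42, 0.581, -0.515, 0.47]
contact_force: [1.6, -1.4, -0.1]
gripper_width: 0.0112
```

```bash
python3 - <<'E'
from h import *
st()
a=snap('wrist','w10');b=snap('scene','c10');c=snap('side','s10')
A=cv2.resize(c[190:400,250:430],(386,450)); B=cv2.resize(b[170:330,270:430],(400,450)); 
W=cv2.resize(a,(200,150))
m=np.zeros((600,800,3),np.uint8);m[:450,:386]=A;m[:450,396:796]=B;m[450:,:200]=W;cv2.imwrite('pics/m10.png',m)
E
```

```text
t 8.95 rack [-118.7   21.9  280.7] pitch 83.2 az 14.3 F [ 1.6 -1.4 -0.1] w 11.2 q [-0.14 -0.37  2.01  0.12  1.52  1.63]
```

View pics/m10.png

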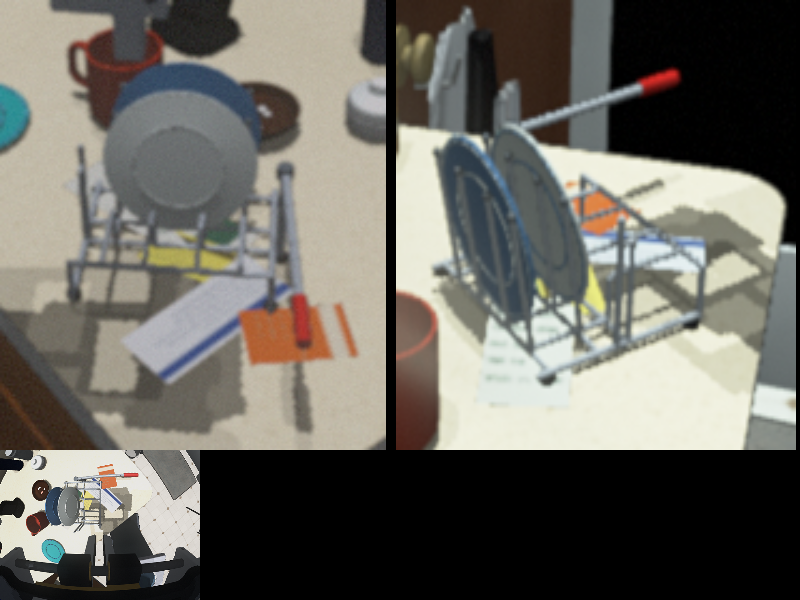

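Saucer stands in the front slot leaning back on the tall tines, ahead of the blue one (side crop (180,140), scene crop (540,210)); the keeper is still open. Now go over to the outer side of the keeper.

```bash
cat >> h.py <<'E'
def kf(a,r=.13,off=.013):
    u=np.array([-np.sin(a),np.cos(a)]);m=np.array([np.cos(a),np.sin(a)])
    return np.array([-.027,-.092])+r*u-off*m
E
python3 - <<'E'
from h import *
st();p=kf(1.65,.13,.035);print(p);go([*p,.2],90)
E
```

```text
t 9.1 rack [-122.6   21.1  278.7] pitch 83.4 az 15.9 F [ 0.4  0.9 -0.8] w 1.2 q [-0.15 -0.37  2.02  0.11  1.52  1.64]
[-0.15382322 -0.13717599]
shift [147.7 -65.1 -78.7] turn [-6.6 -0.4  0.1] rows 4.4
```

Emit:
{"fn": "arm_command", "kwargs": {"steps": [{"dx":30,"dy":-13,"dz":0,"wx":-1.3,"wy":0,"wz":0,"fingers":255},{"dx":30,"dy":-13,"dz":0,"wx":-1.3,"wy":0,"wz":0,"fingers":255},{"dx":30,"dy":-13,"dz":-5,"wx":-1.3,"wy":0,"wz":0,"fingers":255},{"dx":30,"dy":-13,"dz":-20,"wx":-1.3,"wy":0,"wz":0,"fingers":255},{"dx":28,"dy":-13,"dz":-35,"wx":-1.3,"wy":0,"wz":0,"fingers":255},{"dx":0,"dy":0,"dz":0,"wx":0,"wy":0,"wz":0,"fingers":255}]}}

```text
time_s: 9.6
ee_pos: [0.5719, 0.0233, 0.2214]
orientation: [0.446, -0.549, 0.55, -0.443]
contact_force: [-0.1, 0.5, -0.8]
gripper_width: 0.0004
```

```bash
python3 - <<'E'
from h import *
st();p=kf(1.65,.13,.035);go([*p,.088],90)
E
```

```text
t 9.6 rack [-147.4 -139.9  221.4] pitch 89.7 az -196.0 F [-0.1  0.5 -0.8] w 0.4 q [-0.16  0.05  1.74 -0.    1.35  1.63]
shift [  -4.1   -5.6 -133.4] turn [ 0.2 -0.1 -0.5] rows 3.3
```

Emit:
{"fn": "arm_command", "kwargs": {"steps": [{"dx":0,"dy":-2,"dz":-35,"wx":0,"wy":0,"wz":0,"fingers":255},{"dx":0,"dy":-2,"dz":-35,"wx":0,"wy":0,"wz":0,"fingers":255},{"dx":0,"dy":-2,"dz":-30,"wx":0,"wy":0,"wz":0,"fingers":255},{"dx":0,"dy":0,"dz":-22,"wx":0,"wy":0,"wz":0,"fingers":255},{"dx":0,"dy":0,"dz":-10,"wx":0,"wy":0,"wz":0,"fingers":255}]}}

```text
time_s: 10.02
ee_pos: [0.5753, 0.0281, 0.0902]
orientation: [0.449, -0.545, 0.548, -0.449]
contact_force: [-1.2, 0.5, -0.1]
gripper_width: 0.0007
```

```bash
python3 - <<'E'
from h import *
st()
for a in(1.65,1.5,1.3,1.1,.9,.7,.5,.3,.15,0):
    q=rackT(RK,[[*kf(a),.088]])[0];print(a,(kf(a)*1000).round(),(q*1000).round(1))
E
```

```text
t 10.02 rack [-142.  -142.2   90.2] pitch 89.8 az -138.1 F [-1.2  0.5 -0.1] w 0.7 q [-0.15  0.21  1.83 -0.    1.1   1.62]
1.65 [-156. -115.] [546.   20.7  88. ]
1.5 [-158.  -96.] [526.6  23.   88. ]
1.3 [-156.  -70.] [501.6  30.5  88. ]
1.1 [-149.  -45.] [478.6  42.8  88. ]
0.9 [-137.  -21.] [458.5  59.4  88. ]
0.7 [-121.   -1.] [442.1  79.7  88. ]
0.5 [-101.   16.] [430.  102.9  88. ]
0.3 [-78.  28.] [422.8 127.9  88. ]
0.15 [-59.  35.] [420.8 147.4  88. ]
0 [-40.  38.] [421.7 167.   88. ]
```

Emit:
{"fn": "arm_command", "kwargs": {"steps": [{"dx":-15,"dy":-4,"dz":0,"wx":0,"wy":0,"wz":0,"fingers":255},{"dx":-13,"dy":-3,"dz":0,"wx":0,"wy":0,"wz":0,"fingers":255},{"dx":-12,"dy":1,"dz":0,"wx":0,"wy":0,"wz":0,"fingers":255},{"dx":-12,"dy":2,"dz":0,"wx":0,"wy":0,"wz":0,"fingers":255},{"dx":-12,"dy":4,"dz":0,"wx":0,"wy":0,"wz":0,"fingers":255},{"dx":-12,"dy":5,"dz":0,"wx":0,"wy":0,"wz":0,"fingers":255},{"dx":-11,"dy":6,"dz":0,"wx":0,"wy":0,"wz":0,"fingers":255},{"dx":-11,"dy":7,"dz":0,"wx":0,"wy":0,"wz":0,"fingers":255}]}}

```text
time_s: 10.68
ee_pos: [0.477, 0.058, 0.0956]
orientation: [0.453, -0.539, 0.545, -0.455]
contact_force: [0.6, -1.0, -0.2]
gripper_width: 0.0003
```

```bash
cat >> h.py <<'E'
def red(n="scene"):
    im=arm.grab_frame(n).astype(int);r,g,b=im[...,0],im[...,1],im[...,2]
    m=((r>140)&(g<70)&(b<75)).astype(np.uint8); k,l,s,c=cv2.connectedComponentsWithStats(m)
    for i in range(1,k):
        if s[i,4]>20: print(n,"red blob",c[i].round(1),s[i,4])
    pv=np.array([-.027,-.092])
    for a in(1.5,1.2,.9,.6,.3,.1,0): 
        p=pv+.1685*np.array([-np.sin(a),np.cos(a)]);print(a,proj(n,rackT(RK,[[*p,.1]]))[0].round(1),end=" ")
    print()
E
python3 - <<'E'
from h import *
st();red("side")
E
```

```text
t 10.68 rack [-134.3  -39.8   95.6] pitch 89.5 az -103.9 F [ 0.6 -1.  -0.2] w 0.3 q [-0.11 -0.03  2.07 -0.    1.09  1.63]
side red blob [381.1 107. ] 113
1.5 [373.6 339.1] 1.2 [342.5 331.9] 0.9 [316.9 318.8] 0.6 [299.3 302. ] 0.3 [290.8 283.6] 0.1 [290.1 271.5] 0 [291.2 265.6]
```

```bash
python3 - <<'E'
from h import *
red("scene")
d=to_rack(arm.sense()["ee_pos"])[:2]-[-.027,-.092];print("finger r",np.hypot(*d),"angle",np.arctan2(-d[0],d[1]))
E
```

```text
scene red blob [261.5 315. ] 37
1.5 [382.1 202. ] 1.2 [391.9 210.2] 0.9 [395.8 219.7] 0.6 [392.5 229.6] 0.3 [381.4 239. ] 0.1 [369.9 244.4] 0 [362.9 246.7] 
finger r 0.11937111127067936 angle 1.110197044454527
```

```bash
sed -i 's/m=((r>140)&(g<70)&(b<75))/m=((r-np.maximum(g,b)>60)\&(r>90))/' h.py; python3 - <<'E'
from h import *
red("scene");red("side")
E
```

```text
scene red blob [394.2 217.7] 78
scene red blob [349.9 241.9] 60
scene red blob [  5.2 248.6] 134
scene red blob [353.1 248.7] 67
scene red blob [283.2 284.3] 25
scene red blob [251.1 294.2] 80
scene red blob [261.9 313.9] 129
1.5 [382.1 202. ] 1.2 [391.9 210.2] 0.9 [395.8 219.7] 0.6 [392.5 229.6] 0.3 [381.4 239. ] 0.1 [369.9 244.4] 0 [362.9 246.7] 
side red blob [381.  107.6] 157
side red blob [328.5 315.4] 27
side red blob [382.  346.2] 887
side red blob [410.9 343.8] 54
1.5 [373.6 339.1] 1.2 [342.5 331.9] 0.9 [316.9 318.8] 0.6 [299.3 302. ] 0.3 [290.8 283.6] 0.1 [290.1 271.5] 0 [291.2 265.6]
```

Sleeve at scene (394,218), i.e. keeper at about 0.97 and following. Continue the sweep.

Emit:
{"fn": "arm_command", "kwargs": {"steps": [{"dx":-8,"dy":5,"dz":-4,"wx":0,"wy":0,"wz":0,"fingers":255},{"dx":-8,"dy":5,"dz":-4,"wx":0,"wy":0,"wz":0,"fingers":255},{"dx":-7,"dy":6,"dz":-2,"wx":0,"wy":0,"wz":0,"fingers":255},{"dx":-7,"dy":6,"dz":-1,"wx":0,"wy":0,"wz":0,"fingers":255},{"dx":-5,"dy":8,"dz":-1,"wx":0,"wy":0,"wz":0,"fingers":255},{"dx":-5,"dy":8,"dz":-1,"wx":0,"wy":0,"wz":0,"fingers":255},{"dx":-4,"dy":9,"dz":-1,"wx":0,"wy":0,"wz":0,"fingers":255},{"dx":-3,"dy":9,"dz":-1,"wx":0,"wy":0,"wz":0,"fingers":255}]}}

```text
time_s: 11.55
ee_pos: [0.4286, 0.117, 0.0799]
orientation: [0.452, -0.539, 0.546, -0.455]
contact_force: [0.6, -0.2, 0.6]
gripper_width: 0.0005
```

```bash
python3 - <<'E'
from h import *
st();red("scene")
for a in(.3,.15,0,-.03):go([*kf(a,.125,.017),.088],90)
E
```

```text
t 11.55 rack [-87.2  20.3  79.9] pitch 89.4 az -102.2 F [ 0.6 -0.2  0.6] w 0.5 q [ 0.01 -0.09  2.17 -0.01  1.06  1.76]
scene red blob [383.6 237.3] 87
scene red blob [349.9 241.9] 56
scene red blob [  5.3 248.7] 138
scene red blob [352.1 249.1] 57
scene red blob [283.2 284.3] 25
scene red blob [251.  294.1] 81
scene red blob [261.9 313.8] 133
1.5 [382.1 202. ] 1.2 [391.9 210.2] 0.9 [395.8 219.7] 0.6 [392.5 229.6] 0.3 [381.4 239. ] 0.1 [369.9 244.4] 0 [362.9 246.7] 
shift [0.4 6.2 8.5] turn [ 0.2  0.5 -2.5] rows 0.4
shift [-2.3 24.9  8.5] turn [ 0.2  0.5 -2.5] rows 0.6
shift [-2.1 43.8  8.5] turn [ 0.2  0.5 -2.5] rows 1.1
shift [-1.7 47.5  8.5] turn [ 0.2  0.5 -2.5] rows 1.2
```

Emit:
{"fn": "arm_command", "kwargs": {"steps": [{"dx":0,"dy":8,"dz":2,"wx":0,"wy":0,"wz":0,"fingers":255},{"dx":0,"dy":8,"dz":2,"wx":0,"wy":0,"wz":0,"fingers":255},{"dx":-1,"dy":7,"dz":1,"wx":0,"wy":0,"wz":0,"fingers":255},{"dx":0,"dy":6,"dz":1,"wx":0,"wy":0,"wz":0,"fingers":255},{"dx":0,"dy":4,"dz":0,"wx":0,"wy":0,"wz":0,"fingers":255},{"dx":0,"dy":3,"dz":0,"wx":0,"wy":0,"wz":0,"fingers":255}]}}

```text
time_s: 12.1
ee_pos: [0.4267, 0.1588, 0.0862]
orientation: [0.453, -0.539, 0.545, -0.456]
contact_force: [-0.7, -0.0, 0.3]
gripper_width: 0.0007
```

```bash
python3 - <<'E'
from h import *
st();red("scene")
for a in(0,):go([*kf(a,.125,.017),.088],90)
E
```

```text
t 12.1 rack [-46.9  31.4  86.2] pitch 89.4 az -102.5 F [-0.7 -0.   0.3] w 0.7 q [ 0.11 -0.08  2.14 -0.01  1.07  1.86]
scene red blob [348.9 242.4] 42
scene red blob [360.2 247.1] 143
scene red blob [  5.5 248.8] 142
scene red blob [283.2 284.3] 25
scene red blob [251.1 294.2] 80
scene red blob [261.9 313.8] 129
1.5 [382.1 202. ] 1.2 [391.9 210.2] 0.9 [395.8 219.7] 0.6 [392.5 229.6] 0.3 [381.4 239. ] 0.1 [369.9 244.4] 0 [362.9 246.7] 
shift [-1.   2.9  1.7] turn [ 0.2  0.5 -2.6] rows 0.4
```

Emit:
{"fn": "arm_command", "kwargs": {"steps": [{"dx":0,"dy":2,"dz":0,"wx":0,"wy":0,"wz":0,"fingers":255},{"dx":0,"dy":2,"dz":0,"wx":0,"wy":0,"wz":0,"fingers":255},{"dx":0,"dy":2,"dz":0,"wx":0,"wy":0,"wz":0,"fingers":255}]}}

```text
time_s: 12.4
ee_pos: [0.427, 0.1652, 0.0863]
orientation: [0.453, -0.539, 0.545, -0.456]
contact_force: [0.3, -0.2, 0.4]
gripper_width: 0.0006
```

Emit:
{"fn": "arm_command", "kwargs": {"steps": [{"dx":0,"dy":1.5,"dz":0,"wx":0,"wy":0,"wz":0,"fingers":255},{"dx":0,"dy":1.5,"dz":0,"wx":0,"wy":0,"wz":0,"fingers":255}]}}

```text
time_s: 12.57
ee_pos: [0.4271, 0.1661, 0.0863]
orientation: [0.455, -0.537, 0.546, -0.455]
contact_force: [-0.8, -10.4, 1.5]
gripper_width: 0.0006
```

10 N against the stop: shut. Back off straight, then up, and check.

Emit:
{"fn": "arm_command", "kwargs": {"steps": [{"dx":0,"dy":-3,"dz":0,"wx":0,"wy":0,"wz":0,"fingers":255},{"dx":-3,"dy":-15,"dz":0,"wx":0,"wy":0,"wz":0,"fingers":255},{"dx":-8,"dy":-30,"dz":10,"wx":0,"wy":0,"wz":0,"fingers":255},{"dx":-8,"dy":-35,"dz":30,"wx":0,"wy":0,"wz":0,"fingers":255},{"dx":-8,"dy":-35,"dz":35,"wx":0,"wy":0,"wz":0,"fingers":255},{"dx":-8,"dy":-35,"dz":35,"wx":0,"wy":0,"wz":0,"fingers":255},{"dx":-8,"dy":-38,"dz":10,"wx":0,"wy":0,"wz":0,"fingers":255},{"dx":0,"dy":0,"dz":0,"wx":0,"wy":0,"wz":0,"fingers":255}]}}

```text
time_s: 13.23
ee_pos: [0.3833, -0.0171, 0.196]
orientation: [0.456, -0.537, 0.545, -0.454]
contact_force: [-0.1, -0.5, -0.6]
gripper_width: 0.0006
```

```bash
python3 - <<'E'
from h import *
st();red("scene");red("side")
b=snap('scene','c12');c=snap('side','s12')
# plate unchanged vs picture before keeper? compare grey-saucer patches
for n,old,box in(("scene",'c10',(215,300,325,375)),("side",'s10',(215,300,310,360))):
    o=cv2.imread(f"pics/{old}.png");nw=b if n=="scene" else c
    y0,y1,x0,x1=box;d=cv2.absdiff(o,nw)[y0:y1,x0:x1].max(2)>45
    print(n,d.mean().round(3),"rows/cols of change",np.where(d.mean(1)>.3)[0]+y0,np.where(d.mean(0)>.3)[0]+x0)
E
```

```text
t 13.23 rack [-228.    35.3  196. ] pitch 89.4 az -140.1 F [-0.1 -0.5 -0.6] w 0.6 q [-0.34 -0.44  2.21 -0.01  1.36  1.41]
scene red blob [347.4 243. ] 25
scene red blob [358.3 248. ] 139
scene red blob [  5.2 248.6] 135
scene red blob [283.2 284.3] 25
scene red blob [251.3 294.5] 78
scene red blob [261.9 313.8] 131
1.5 [382.1 202. ] 1.2 [391.9 210.2] 0.9 [395.8 219.7] 0.6 [392.5 229.6] 0.3 [381.4 239. ] 0.1 [369.9 244.4] 0 [362.9 246.7] 
side red blob [380.9 107.8] 166
side red blob [321.2 213.8] 40
side red blob [382.2 346.1] 881
side red blob [411.  344.1] 59
1.5 [373.6 339.1] 1.2 [342.5 331.9] 0.9 [316.9 318.8] 0.6 [299.3 302. ] 0.3 [290.8 283.6] 0.1 [290.1 271.5] 0 [291.2 265.6] 
scene 0.126 rows/cols of change [238 239 240 245 246 247 248 265 266 267 268 270 271] [352]
side 0.052 rows/cols of change [265 266 267 268] [310 311 312]
```

Emit:
{"fn": "arm_command", "kwargs": {"steps": [{"dx":-10,"dy":-38,"dz":5,"wx":0,"wy":0,"wz":0,"fingers":255},{"dx":-10,"dy":-38,"dz":5,"wx":0,"wy":0,"wz":0,"fingers":255},{"dx":-5,"dy":-38,"dz":5,"wx":0,"wy":0,"wz":0,"fingers":255},{"dx":0,"dy":-38,"dz":5,"wx":0,"wy":0,"wz":0,"fingers":255},{"dx":0,"dy":-38,"dz":0,"wx":0,"wy":0,"wz":0,"fingers":255},{"dx":0,"dy":-38,"dz":0,"wx":0,"wy":0,"wz":0,"fingers":255},{"dx":0,"dy":-38,"dz":0,"wx":0,"wy":0,"wz":0,"fingers":255},{"dx":0,"dy":0,"dz":0,"wx":0,"wy":0,"wz":0,"fingers":255}]}}

```text
time_s: 14.1
ee_pos: [0.3572, -0.2699, 0.2028]
orientation: [-0.47, 0.535, -0.524, 0.467]
contact_force: [-0.2, -0.1, -1.1]
gripper_width: 0.0009
```

```bash
python3 - <<'E'
from h import *
st()
b=snap('scene','c13');c=snap('side','s13')
pv=np.array([-.027,-.092])
for n,old,nw in(("scene",'c10',b),("side",'s10',c)):
    o=cv2.imread(f"pics/{old}.png").astype(int);i=nw.astype(int)
    f=lambda k:(k[...,2]-np.maximum(k[...,0],k[...,1])>70)
    m=(f(i)&~f(o)).astype(np.uint8);k,l,s,ce=cv2.connectedComponentsWithStats(m)
    print(n,[(ce[j].round(1),s[j].tolist()) for j in range(1,k) if s[j,4]>10])
    for a in(.1,.05,0,-.05):
        u=np.array([-np.sin(a),np.cos(a)]);print(a,proj(n,rackT(RK,[[*(pv+r*u),.1] for r in(.146,.1685,.191)])).round(1).tolist())
# saucer: grey underside centroid in side, before/after keeper
for nm in('s10','s13'):
    i=cv2.imread(f'pics/{nm}.png').astype(int)[210:270,290:375]
    m=(i.max(2)-i.min(2)<25)&(i.mean(2)>90)&(i.mean(2)<165);k,l,s,ce=cv2.connectedComponentsWithStats(m.astype(np.uint8));j=1+s[1:,4].argmax();print(nm,ce[j]+[290,210],s[j])
E
```

```text
t 14.1 rack [-480.4    5.6  202.8] pitch 89.1 az 67.3 F [-0.2 -0.1 -1.1] w 0.9 q [-0.9  -0.24  2.05 -0.    1.35  0.79]
scene [(array([362.8, 247.5]), [354, 241, 17, 13, 76])]
0.1 [[362.0, 240.1], [369.9, 244.4], [378.0, 248.9]]
0.05 [[359.1, 241.1], [366.5, 245.6], [374.2, 250.3]]
0 [[356.0, 242.0], [362.9, 246.7], [370.1, 251.6]]
-0.05 [[352.9, 242.9], [359.2, 247.8], [365.9, 252.8]]
side [(array([376.7, 344.3]), [375, 342, 4, 6, 12]), (array([391.7, 351.7]), [387, 349, 10, 9, 49])]
0.1 [[302.5, 271.3], [290.1, 271.5], [277.8, 271.6]]
0.05 [[302.8, 268.8], [290.5, 268.5], [278.3, 268.3]]
0 [[303.2, 266.3], [291.2, 265.6], [279.1, 265.0]]
-0.05 [[303.9, 263.8], [292.0, 262.8], [280.2, 261.8]]
s10 [332.35222847 253.1782778 ] [   0   22   85   38 2311]
s13 [363.53061224 258.84489796] [ 63  35  22  25 245]
```

```bash
python3 - <<'E'
from h import *
o=cv2.imread('pics/c10.png');i=cv2.imread('pics/c13.png')
for nm,(y0,y1,x0,x1) in dict(saucer_top=(212,245,305,335),saucer_low=(255,292,322,348),blue=(215,290,286,310),mug=(275,345,238,292)).items():
    r=cv2.matchTemplate(i[y0-8:y1+8,x0-8:x1+8],o[y0:y1,x0:x1],cv2.TM_CCOEFF_NORMED);_,v,_,p=cv2.minMaxLoc(r);print(nm,round(v,3),"shift",p[0]-8,p[1]-8)
E
```

```text
saucer_top 0.865 shift 0 0
saucer_low 0.989 shift 0 0
blue 1.0 shift 0 0
mug 1.0 shift 0 0
```

The saucer hasn't moved; the lower match at its top is the shut bar and its shadow. The keeper sleeve matches angle 0. Handing in.

```bash
python3 -c "
from station import arm
print(arm.close_job())"
```

```text
the job is handed in; nothing more can be done
None
```

The white saucer now stands on its edge in the rack's front slot, leaning back on the tall tines, and the keeper bar is shut across it. I lifted the saucer by its front rim, lowered its rear rim into the slot as it tipped, and let go about 10° past upright. Then I swept the bar shut with closed fingers until it pressed against its stop with about 10 N. The job was handed in at about 14 s of the 67 s allowed.

**Last checks**
- **Keeper:** In the scene camera the red sleeve is at (362.8, 247.5); a fully shut bar predicts (362.9, 246.7).
- **Saucer:** A picture taken before shutting the bar shows it standing in the slot. Comparing that scene picture with one taken after shows no shift, though the match near the saucer's top was weaker (0.87), probably from the bar and its shadow.
- **Blue saucer and mug:** Both match their earlier picture exactly. I did not check the dish this way, but nothing came near it.
- **Robot:** It was clear of everything at the end, with no contact force.

**What failed or disagreed**
- My first lift slipped off the rim because the fingers were not far enough under; the saucer stayed flat and I went in deeper.
- Fitting the saucer's pose from the pictures while it was held gave inconsistent results, so I relied on force readings and geometry instead.
- The final side-camera check was no use: it did not find the sleeve, probably because the arm was in the way. The picture limit also meant the final state was checked only by numbers, from the scene camera.

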